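Shut the cork tin with its inner lid and keep the outer lid in hand

ROBOT

A 6-joint arm with a two-finger parallel gripper is mounted at the origin on the work surface. World frame = base frame: x ahead of the robot, y to its left, z up, the work surface at z = 0. Lengths are in m, angles in rad, forces in N, time in s.
With the tool pointing down it reaches from about 0.325 to 0.875 m from the base axis. Payload 4.4 kg.
Tool frame: the origin (TCP) lies at the very end of the fingers, on their centre line; the grasp point (between the pads) lies 19 mm behind it; z points along the fingers, y is the line along which they close (so a half turn about z gives the same grasp; the last joint's range is limited). The gripper opens to 85 mm and grips with 20 to 120 N. Pads are 22 mm wide; open, the fingers measure 114 mm over their backs; the gripper's body (76 mm by 85 mm) begins 54 mm behind the grasp point. The pads swing forward as they close: fully open they stand 13 mm farther back than shut.
Start: joints at [1.19, 0.207, 1.542, -0, 1.393, -0.15], TCP at [0.131, 0.56, 0.231] pointing down, gripper open.
Joint ranges: [-2.73, 2.73], [-0.86, 2.22], [0.23, 2.46], [-1.11, 4.25], [0.08, 2.63], [-2.82, 2.82]. Speed limits (rad/s): [2.79, 2.79, 3.14, 3.14, 3.14, 3.14].

INTERFACE

Orientations are given as [roll, pitch, yaw] about the fixed x, y, z axes, in that order (R = Rz(yaw) Ry(pitch) Rx(roll)).
In Python, from station import read_state, read_camera, camera_info, job_done, spot_in gives the robot as it stands.
- The arm moves only by the shell command python3 -m crank 'ROWS' [FORCE]. ROWS is text: rows parted by semicolons, each of 7 numbers parted by spaces: the closure, from 0 (fully open) to 1 (shut), then the shift along the tool's x, y, z normalised to -1 to 1, where 1 is 100 mm, then the turn, a rotation vector about the tool's x, y, z normalised to -1 to 1, where 1 is 2 pi rad. In form: gripper tx ty tz rx ry rz; .... A call has 1 to 20 rows; each row is the pose to reach, as a shift and turn from the pose commanded when the call began, along the tool's axes at that moment, turning the shorter way round; what a row does not reach only later rows make up. A row lasts 1/8 s, in which the tool goes at most 62.5 mm and 10.7 degrees, less where a joint would pass 70% of its speed; a pose out of reach is approached as far as the arm can. A call with a number of a shift or a turn outside -1 to 1 is refused whole. A call with a gripper value outside its range is refused whole. The fingers move at their own pace and stop on an object; FORCE is the grip in N (left out, the last holds). Time passes only in rows, so rows that repeat a pose let the fingers close. It gives the time, the measured TCP pose, the force, the opening and the grip force at its end, in the units of the state.
- read_state(): the state, without advancing time (a new reading comes with each control period).
- read_camera(name): name is "scene" or "top" or "wrist"; returns the picture (400x640x3 uint8, blue, green, red); there is no depth.
- camera_info(name): a dict with "vertical_fov" (degrees; the focal length in pixels is half the picture's height over the tangent of half this angle, whatever the lens; pixels are square), "cx", "cy" (the principal point, pixels), "rvec" (rotation vector, rad) and "tvec" (3), from world to camera coordinates, as OpenCV has them. Camera axes: x right, y down, z forward; pixel columns grow to the right and rows downward; lengths in m; the calibration is good to about 2 mm. The wrist camera is an equidistant fisheye: a pixel r from the principal point sees the ray r / f radians off the axis. A picture is of the moment at which its call begins: read the wrist's pose just before it. camera_info takes no time and is no camera call; for the wrist camera it gives the pose at the moment of the call.
- job_done(): hands the job in; it is judged then, once.
Trained networks look in the newest picture that a camera, given by its name, has taken for a name from the list of things; names that differ only in an ending like _2 or _b are one class to them, and where a whole thing is asked for, a point or a joint stands for the part that bears it (a point fixed in the world has none). Each returns a list of dicts, best first, with "confidence" (0 to 1); they miss things now and then, are a little off and sometimes report something else, mostly with a low value. They report only what shows in the picture. A call takes as long as a camera call. They do not tell look-alikes from the thing itself.
- spot_in(name, camera): "position" ([x, y, z] in m, in world coordinates, good to about 4 mm: the middle of the surface that is visible of it).
The state is a dict: "time": time; "q": joint angles; "joint_vel": joint speeds; "joint_torque": joint torques, N m; "ee_pos": TCP position; "tool_rot": TCP orientation; "contact_force": force on the tool from outside, world axes, zero at the start; "moment": the same for the moment, N m; "finger_gap": finger opening in m; "gripper_force": force on a finger pad.
Only numpy, scipy, OpenCV 4.12 (cv2) and the standard library are available. Lean on these libraries where they do the work, as an engineer would, in place of code of your own. Each camera call takes 0.05 s, during which the arm holds its last target. There are 200 camera calls.

TASK

The cork tin's double lid, a small inner lid nested under a larger outer lid, stands in the drawer: pick the nested pair up by the inner lid's wooden knob, lower it onto the open tin until the inner lid is fully seated on the rim, and let go without dropping it. Then grip the collar of the outer lid and lift the outer lid alone, straight up, leaving the inner lid seated and undisturbed on the tin, and finish while still holding the outer lid level in the air, with all of it at least a finger's breadth higher than the top of the knob. Leave the tin standing where it is, the hinged flap shut and the other things in the drawer alone.

Things in the scene. Friction and masses are not known exactly. Their poses are not given: they have to be found in the camera images.
- drawer: Worn wooden drawer fixed on the table, 372 x 682 mm, walls 60 mm high; origin at the centre of its underside, x to its far side. Floor 6 mm thick; plywood dividers reach 44 mm above the table. Two large open cells nearer the robot, left and right of a middle divider, hold the tin and the lid pair (either way round); the strip beyond has three small cells.
- tin: Open round steel tin with corks in it, standing loose on the drawer floor: 88 mm outside diameter, 82 mm inside diameter, 70 mm high, about 0.45 kg. Origin at the centre of its underside, z up.
- tin_rim (a point): Centre of the tin's mouth, level with its rim (70 mm above the tin's origin).
- inner_lid: Aluminium lid, 0.13 kg. Origin: centre of underside, z up. Plug 12 mm deep, 76 mm diameter (lower 6 mm tapers to 66) that drops into the tin with 3 mm to spare all round; flange 93 mm wide at z = 12 to 16 mm that rests on the rim; wooden knob above. Seated, its origin is 58 mm above the tin's. Starts standing on its plug on the drawer floor, in the cell without the tin.
- knob_top (a point): Top centre of the inner lid's plain round wooden knob, 75 mm above the inner lid's origin. The knob is 18 mm in diameter, from z = 16 to 75 mm of the inner lid; nested, its top 30 mm stand free above the outer lid's collar, to be gripped there.
- outer_lid: Steel cap, 0.14 kg, lying loosely on the inner lid's flange and carried by it (2.5 mm play sideways). Origin: centre of the skirt's lower edge, z up. Skirt 104 mm outside, 98 mm inside diameter from z = 0; flat top at z = 12 to 15 mm; upright collar in the middle. Nested, its origin is 4 mm above the inner lid's; lifted by the collar it leaves the inner lid behind.
- collar_top (a point): Centre of the top of the outer lid's stiff upright collar, 41 mm above the outer lid's origin. The collar is 46 mm outside and 32 mm inside diameter, from z = 15 to 41 mm of the outer lid; the knob sticks up through it with 7 mm clearance all round.
- flap (a joint): Plywood flap, 82 x 218 mm, over the far middle cell, hinged along its far edge: 0 = shut, grows as it opens (rad). To stay shut.
- can_opener: Bronze can opener lying in the drawer's far left cell, about 145 mm long, 16 mm high; bystander.
- corkscrew: Corkscrew with a stag-horn cross handle 100 mm long, 20 mm high, lying in the far right cell; bystander.
- stopper: Blue glass bottle stopper standing on its 34 mm head, 48 mm high, near the left wall of the left cell; bystander.
- cap_lifter: Pitted steel crown cap lifter, 120 mm long, 6 mm thick, lying near the right wall of the right cell; bystander.
Not all that is in view belongs to the job. What is shaped like the outer_lid but blue, turquoise or yellow is not meant.

How it is judged:
On the way, in this order (a step that is already met when the one before it is completed fails the run):
1. the nested pair is lifted together off the drawer floor (height (world z) of inner_lid above 0.055 m and horizontal distance between inner_lid and tin above 0.06 m and contact force between the fingers and inner_lid above 0.5 N and z of outer_lid in the frame of inner_lid below 0.008 m and horizontal distance between outer_lid and inner_lid below 0.007 m), for 0.1 s.
2. the nested pair sits on the tin, inner lid fully seated, and the robot has let go of it (horizontal distance between inner_lid and tin below 0.006 m and z of inner_lid in the frame of tin between 0.054 and 0.062 m and angle between each of inner_lid, tin's own z axis and vertical below 0.06 rad and z of outer_lid in the frame of inner_lid below 0.008 m and horizontal distance between outer_lid and inner_lid below 0.007 m and contact force between the fingers and inner_lid below 0.1 N and contact force between the fingers and outer_lid below 0.1 N and linear speed of inner_lid below 0.03 m/s), for 0.1 s.
At the end, for the whole second after the job is handed in: The robot grips the outer lid, level within 0.25 rad, still, its lower edge 138 mm or more above the tin's underside (5 mm over the knob), borne by nothing else; the inner lid, untouched, is seated on the upright tin: centred within 6 mm, height within 4 mm, tilt below 0.06 rad (horizontal distance between inner_lid and tin below 0.006 m and z of inner_lid in the frame of tin between 0.054 and 0.062 m and angle between each of inner_lid, tin's own z axis and vertical below 0.06 rad and z of outer_lid in the frame of tin above 0.138 m and angle between outer_lid's own z axis and vertical below 0.25 rad and linear speed of outer_lid below 0.04 m/s and linear speed of inner_lid below 0.03 m/s and contact force between the fingers and outer_lid above 1 N and contact force between outer_lid and inner_lid below 0.05 N and contact force between outer_lid and tin below 0.05 N and contact force between outer_lid and drawer below 0.05 N and contact force between each of the arm, the fingers and inner_lid below 0.1 N); the arm keeps its last pose, push and grip.
It fails at once if the outer lid comes off the inner lid (over 12 mm) while the inner lid is not seated on the tin (z of outer_lid in the frame of inner_lid above 0.012 m and not (horizontal distance between inner_lid and tin below 0.006 m and z of inner_lid in the frame of tin between 0.054 and 0.062 m and angle between each of inner_lid, tin's own z axis and vertical below 0.06 rad)).
It fails at once if the inner lid is dropped (free of the fingers and faster than 0.45 m/s) (contact force between the fingers and inner_lid below 0.05 N and linear speed of inner_lid above 0.45 m/s).
It fails at once if the tin is shifted by more than 25 mm (distance of tin from where it was at the start of the episode above 0.025 m).
It fails at once if the flap is opened (over 0.15 rad) (value of joint flap above 0.15 rad).
It fails at once if the can opener, corkscrew, stopper or cap lifter is moved by more than 25 mm (distance of any of can_opener, corkscrew, stopper, cap_lifter from where it was at the start of the episode above 0.025 m).
It also fails if it takes over 45 s, if anything falls off the work surface, if the arm or the gripper's body presses on something with over 40 N, if the wrist force passes 120 N, or if a joint passes its speed limit or range.

## Working session

There is one attempt and no reset: what is moved stays moved. The work goes in short steps, Python scripts to look and compute and a shell command to move; the robot and the scene stay as the last step left them, time stands still between calls to the robot, and variables do not carry over. Pictures are saved under pics/ and viewed, at most 13 in all, crops included, and the job is handed in when it is done.

```bash
mkdir -p pics; cat > h.py <<'E'
import numpy as np,cv2
from station import *
def look(c,fn):
    i=camera_info(c); im=read_camera(c); cv2.imwrite('pics/'+fn,im); return im,i
E
python3 - <<'E'
from h import *
s=read_state(); print(s['time'],s['ee_pos'],s['tool_rot'],s['finger_gap'])
ims=[]
for c in ('scene','top'):
    im,i=look(c,c+'0.png'); print(c,i); ims.append(im)
    for n in ('tin','tin_rim','inner_lid','knob_top','outer_lid','collar_top','stopper','cap_lifter'):
        print(n,[(np.round(d['position'],4).tolist(),round(d['confidence'],2)) for d in spot_in(n,c)][:3])
E
```

```text
0.0 [0.13070793 0.55916383 0.23011461] [-3.13933064e+00 -3.36828824e-04  2.91179231e+00] 0.08519333976373458
scene {'vertical_fov': 57.11073774712197, 'cx': 320.59523366970126, 'cy': 193.08172871723488, 'rvec': array([ 1.37239272,  2.07050904, -0.99176505]), 'tvec': array([ 0.22110116, -0.28650982,  1.29841008])}
tin [([0.4927, -0.1219, 0.0486], 0.69), ([0.6818, -0.2237, 0.0184], 0.65), ([0.5721, 0.0743, 0.0269], 0.34)]
tin_rim []
inner_lid [([0.5605, 0.0704, 0.0664], 0.58)]
knob_top [([0.5641, 0.0668, 0.0722], 0.53), ([0.4929, -0.1256, 0.0492], 0.17)]
outer_lid [([0.2831, -0.2114, 0.0149], 0.79), ([0.8598, -0.0355, 0.0125], 0.69), ([0.8591, 0.1148, 0.0171], 0.66)]
collar_top [([0.8577, -0.0422, 0.0153], 0.75), ([0.5778, 0.0731, 0.0228], 0.74), ([0.2756, 0.2782, 0.015], 0.72)]
stopper [([0.5333, 0.2758, 0.0241], 0.64)]
cap_lifter [([0.5191, -0.3178, 0.0131], 0.57)]
top {'vertical_fov': 48.13747747814769, 'cx': 318.6169563000943, 'cy': 200.0363470788174, 'rvec': array([ 2.16946486, -2.10480049,  0.21668881]), 'tvec': array([-0.02187421,  0.57896586,  0.98769131])}
tin [([0.4779, -0.1302, 0.036], 0.79)]
tin_rim [([0.4765, -0.1272, 0.0403], 0.57)]
inner_lid [([0.5466, 0.0681, 0.0494], 0.57), ([0.5632, -0.0161, 0.0043], 0.4), ([0.6695, -0.2211, 0.0248], 0.33)]
knob_top [([0.5543, 0.068, 0.047], 0.42)]
outer_lid [([0.2687, -0.2174, 0.0149], 0.88), ([0.545, 0.0613, 0.0275], 0.74), ([0.2664, 0.2721, 0.0184], 0.66)]
collar_top [([0.5495, 0.0657, 0.0253], 0.96), ([0.8387, -0.0465, 0.0158], 0.92), ([0.8403, 0.1069, 0.0128], 0.89)]
stopper [([0.5227, 0.275, 0.0262], 0.44), ([0.5473, 0.0652, 0.0463], 0.37), ([0.6843, 0.2192, 0.019], 0.24)]
cap_lifter [([0.5065, -0.3186, 0.0079], 0.6)]
```

View pics/top0.png

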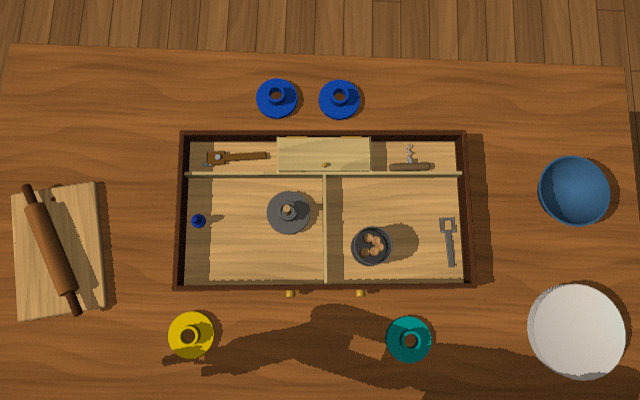

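View pics/scene0.png

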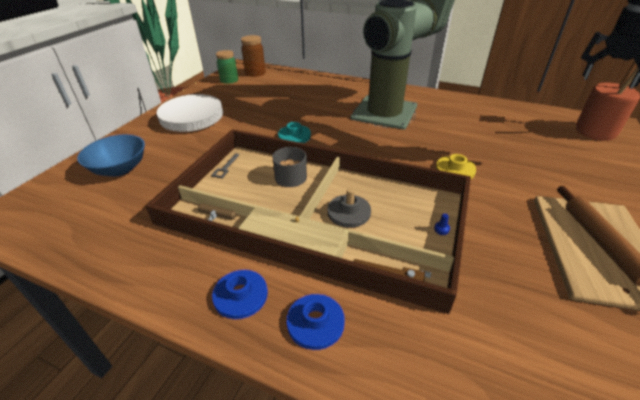

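Top view: the grey lid pair stands at pixel (289,211) in the left cell, the open tin at (371,245) in the right cell; blue, yellow and turquoise decoys lie outside the drawer. The scene view agrees. I'll now move toward the pair for wrist views.

```bash
python3 -m crank '0 -0.5 -0.4 0 0 0 -0.02; 0 -1 -0.74 0 0 0 -0.0366; 0 -1 -0.74 0 0 0 -0.0366'
python3 -m crank '0 -0.5 -0.5 0 0 0 0; 0 -0.95 -1 0 0 0 0; 0 -0.95 -1 0 0 0 0'
python3 -m crank '0 -0.5 -0.5 0 0 0 0; 0 -0.95 -1 0 0 0 0; 0 -0.95 -1 0 0 0 0'
```

```text
time: 1.27
ee_pos: [0.2137, 0.4626, 0.2313]
tool_rot: [-3.141, 0.001, 3.136]
contact_force: [-0.6, -0.1, -0.4]
finger_gap: 0.0856
gripper_force: 0.0
time: 1.65
ee_pos: [0.3081, 0.3639, 0.2316]
tool_rot: [3.141, 0.001, 3.138]
contact_force: [-0.2, -1.1, 0.6]
finger_gap: 0.0856
gripper_force: 0.0
time: 2.02
ee_pos: [0.4033, 0.2642, 0.2316]
tool_rot: [3.141, 0.001, 3.138]
contact_force: [-0.4, 0.4, 0.0]
finger_gap: 0.0859
gripper_force: 0.0
```

```bash
python3 -m crank '0 -0.5 -0.5 0 0 0 0; 0 -0.8 -1 0 0 0 0; 0 -0.8 -1 0 0 0 0'
python3 -m crank '0 -0.2 -0.5 0 0 0 0; 0 -0.2 -1 0 0 0 0; 0 -0.2 -1 0 0 0 0; 0 -0.2 -1 0 0 0 0'
python3 - <<'E'
from h import *
print(read_state()['ee_pos']); im,i=look('wrist','w1.png'); print(i)
for n in ('knob_top','collar_top','outer_lid','tin','tin_rim'):
    print(n,[(np.round(d['position'],4).tolist(),round(d['confidence'],2)) for d in spot_in(n,'wrist')][:3])
E
```

```text
time: 2.4
ee_pos: [0.4831, 0.164, 0.2313]
tool_rot: [3.141, 0.0, 3.138]
contact_force: [-0.3, 0.6, -0.0]
finger_gap: 0.0852
gripper_force: 0.0
time: 2.9
ee_pos: [0.5011, 0.0672, 0.2312]
tool_rot: [3.14, -0.0, -3.14]
contact_force: [0.4, 0.4, 0.8]
finger_gap: 0.0849
gripper_force: 0.0
[0.50110921 0.0672061  0.23118691]
{'vertical_fov': 65.70646984690485, 'cx': 315.8217809056137, 'cy': 195.3754273476813, 'rvec': array([-2.07937537, -2.08362162, -0.27805313]), 'tvec': array([-0.06597326, -0.51908136,  0.24869352])}
knob_top [([0.5526, 0.0688, 0.0676], 0.84)]
collar_top [([0.2959, 0.2738, 0.015], 0.79), ([0.545, 0.0684, 0.0254], 0.66)]
outer_lid [([0.2961, -0.2102, 0.0118], 0.91), ([0.5464, 0.0637, 0.0216], 0.79), ([0.293, 0.2735, 0.0167], 0.71)]
tin [([0.4785, -0.1272, 0.0512], 0.72)]
tin_rim [([0.4719, -0.131, 0.0487], 0.95)]
```

View pics/w1.png

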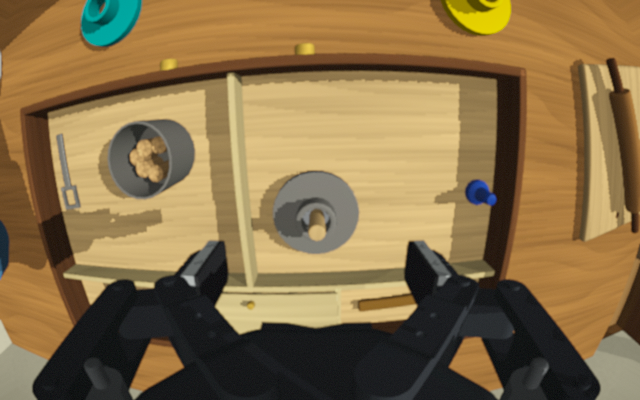

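Wrist view: the pair's knob top is at about (317,232), skirt disc centred at (316,212); the tin's rim is the ellipse near (139,160), outer wall to the right. Next a second wrist viewpoint between pair and tin.

```bash
python3 -m crank '0 0.1 -0.5 0 0 0 0; 0 0.2 -1 0 0 0 0; 0 0.2 -1 0 0 0 0; 0 0.2 -1 0 0 0 0'
python3 - <<'E'
from h import *
import pickle
im,i=look('wrist','w2.png'); print(read_state()['ee_pos'],i); pickle.dump(i,open('w2.pkl','wb'))
for n in ('knob_top','collar_top','outer_lid','tin','tin_rim'):
    print(n,[(np.round(d['position'],4).tolist(),round(d['confidence'],2)) for d in spot_in(n,'wrist')][:3])
a=cv2.imread('pics/w1.png');t=cv2.imread('pics/top0.png')
def crop(im,x,y,w,h,k): return cv2.resize(im[y:y+h,x:x+w],None,fx=k,fy=k,interpolation=cv2.INTER_CUBIC)
cv2.imwrite('pics/m1.png',np.vstack([np.hstack([crop(a,265,160,100,100,3),crop(a,100,110,100,100,3)]),np.hstack([crop(t,260,180,60,60,5),crop(t,340,215,60,60,5)])]))
E
```

```text
time: 3.7
ee_pos: [0.4817, -0.0344, 0.2313]
tool_rot: [3.141, 0.0, 3.141]
contact_force: [-0.1, -0.2, -0.7]
finger_gap: 0.0856
gripper_force: 0.0
[ 0.48173947 -0.03400547  0.23129335] {'vertical_fov': 65.70646984690485, 'cx': 315.8217809056137, 'cy': 195.3754273476813, 'rvec': array([-2.08035344, -2.08106017, -0.27757463]), 'tvec': array([ 0.03489179, -0.50028835,  0.25373017])}
knob_top [([0.5535, 0.0648, 0.054], 0.73)]
collar_top [([0.2803, 0.2619, 0.0158], 0.78), ([0.2891, -0.2124, 0.0111], 0.74), ([0.5389, 0.0546, 0.0248], 0.65)]
outer_lid [([0.2938, -0.2126, 0.0134], 0.94), ([0.5385, 0.0565, 0.0237], 0.81), ([0.2791, 0.2623, 0.0154], 0.69)]
tin [([0.4826, -0.1298, 0.0509], 0.64)]
tin_rim [([0.4754, -0.1323, 0.0505], 0.85)]
```

View pics/w2.png

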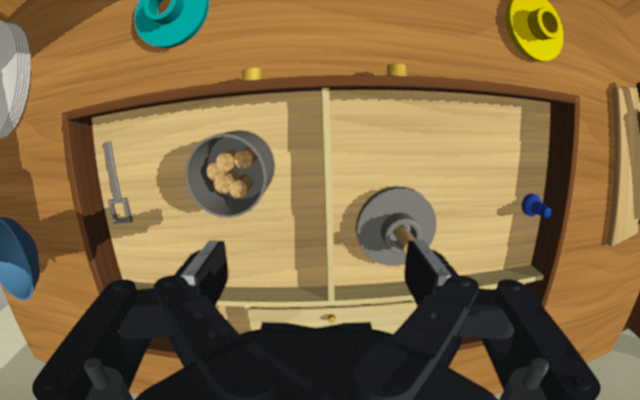

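View pics/m1.png

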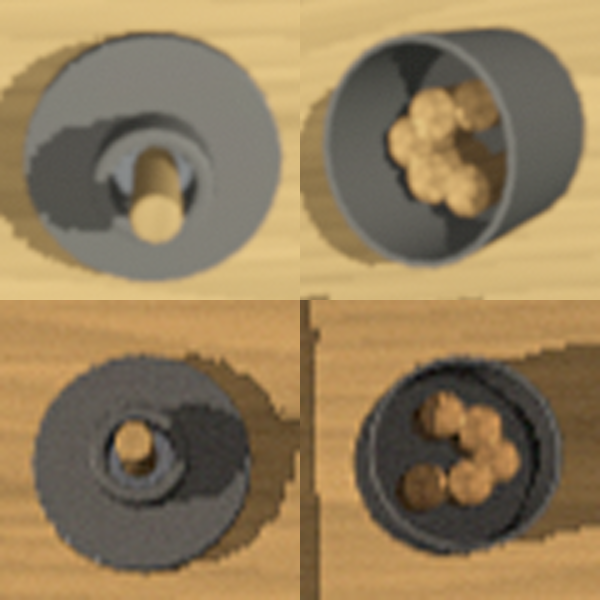

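The mosaic gives tight edges: in w1 (x3) the knob face spans 131–183 × 195–243, the skirt 25–280 × 33–280, the tin rim 327–517 × 35–265; the lower row shows the same things in the top view. I fit circles to these extents.

```bash
cat > fit.py <<'E'
from h import *
from scipy.optimize import least_squares
W1=dict(rvec=np.array([-2.07937537,-2.08362162,-0.27805313]),tvec=np.array([-0.06597326,-0.51908136,0.24869352]),vertical_fov=65.70646984690485,cx=315.82178,cy=195.37543)
W2=dict(W1,rvec=np.array([-2.08035344,-2.08106017,-0.27757463]),tvec=np.array([0.03489179,-0.50028835,0.25373017]))
T=camera_info('top')
def proj(i,P,fish):
    p=P@cv2.Rodrigues(i['rvec'])[0].T+i['tvec']; f=200/np.tan(np.radians(i['vertical_fov']/2))
    rho=np.hypot(p[:,0],p[:,1]); s=(np.arctan2(rho,p[:,2])/rho if fish else 1/p[:,2])
    return np.c_[i['cx']+f*p[:,0]*s, i['cy']+f*p[:,1]*s]
a=np.linspace(0,2*np.pi,181)
def ext(i,fish,c,r,dz):
    q=np.vstack([proj(i,np.c_[c[0]+r*np.cos(a),c[1]+r*np.sin(a),0*a+c[2]+d],fish) for d in dz])
    return np.r_[q[:,0].min(),q[:,0].max(),q[:,1].min(),q[:,1].max()]
def cr(e,x,y,k): # crop extents -> pixel
    e=np.array(e,float)/k-0.5; return e+[x,x,y,y]
def fit(name,obs,r,dz,z0,x0):
    for lab,use in [('all',obs)]+[(o[0],[o]) for o in obs]:
        g=lambda p:np.concatenate([ext(o[1],o[2],p,r,dz)-o[3] for o in use])
        s=least_squares(g,[*x0,z0]); n=least_squares(lambda p:g([*p,z0]),x0)
        print(name,lab,'free',s.x.round(4),'res',s.fun.round(1),'| z fixed',n.x.round(4))
if __name__=='__main__':
    fit('rim',[('w1',W1,1,cr([27,217,35,265],100,110,3)),('w2',W2,1,np.array([187,267,135,216])-0.),('top',T,0,cr([72,262,57,247],340,215,5))],.044,[0],.076,[.48,-.13])
    fit('skirt',[('w1',W1,1,cr([25,280,33,280],265,160,3)),('top',T,0,cr([33,250,55,272],260,180,5))],.052,[0,.015],.010,[.55,.066])
    fit('knob',[('w1',W1,1,cr([131,183,195,243],265,160,3)),('top',T,0,cr([115,153,120,157],260,180,5))],.009,[0],.081,[.55,.066])
    fit('collar',[('w1',W1,1,cr([97,212,125,235],265,160,3)),('top',T,0,cr([90,187,107,205],260,180,5))],.023,[0],.051,[.55,.066])
E
python3 fit.py
```

```text
rim all free [ 0.4785 -0.1287  0.0719] res [ 0.8  1.4 -0.3  0.9 -1.2 -0.7 -1.5  0.7 -0.5  0.6 -0.9  0.3] | z fixed [ 0.4779 -0.1272]
rim w1 free [ 0.4785 -0.1322  0.0686] res [ 0.2 -0.2 -0.2  0.2] | z fixed [ 0.4776 -0.1278]
rim w2 free [ 0.48   -0.1293  0.0664] res [ 0.4 -0.4 -0.4  0.4] | z fixed [ 0.4782 -0.1266]
rim top free [ 0.4804 -0.1332  0.0407] res [ 0. -0. -0.  0.] | z fixed [ 0.4775 -0.1281]
skirt all free [0.5564 0.0668 0.0034] res [ 0.1  0.2 -0.6  0.   0.2  0.5 -0.8 -0.4] | z fixed [0.5546 0.0667]
skirt w1 free [0.5573 0.0666 0.0019] res [ 0.2 -0.2 -0.2  0.2] | z fixed [0.5548 0.0666]
skirt top free [ 0.5562  0.068  -0.0047] res [ 0. -0. -0.  0.] | z fixed [0.554  0.0673]
knob all free [0.5558 0.0682 0.0792] res [-0.   0.1 -0.1  0.1 -0.1  0.3 -0.3  0.2] | z fixed [0.5552 0.0682]
knob w1 free [0.557  0.0682 0.0763] res [ 0. -0. -0.  0.] | z fixed [0.5551 0.0681]
knob top free [0.5655 0.0716 0.0196] res [ 0. -0. -0.  0.] | z fixed [0.5554 0.0684]
collar all free [0.556  0.0675 0.0386] res [-0.6  0.9 -0.8  0.1  0.2  0.4 -0.7 -0.8] | z fixed [0.5522 0.0674]
collar w1 free [0.5601 0.0674 0.0282] res [-0.1  0.1  0.2 -0.2] | z fixed [0.5521 0.0673]
collar top free [0.5547 0.0683 0.0354] res [-0.1  0.1  0.1 -0.1] | z fixed [0.5523 0.0675]
```

```bash
python3 -m crank '0 -0.4 0.5 0 0 0 0; 0 -0.735 1 0 0 0 0; 0 -0.735 1 0 0 0 0; 0 -0.735 1 0.4 0 0 0; 0 -0.735 1 0.8 0 0 0; 0 -0.735 1 0.8 0 0 0; 0 -0.735 1 0.8 0 0 0' 50
python3 -c "
from h import *
for _ in range(4): s=read_state(); print(s['ee_pos'],s['tool_rot']); read_camera('top')"
```

```text
time: 4.88
ee_pos: [0.5558, 0.0647, 0.1527]
tool_rot: [-3.141, 0.002, 3.141]
contact_force: [-0.5, -0.1, 1.1]
finger_gap: 0.0858
gripper_force: 0.0
[0.55579273 0.06472446 0.15271884] [-3.14133608e+00  1.90790135e-03  3.14145066e+00]
[0.55649257 0.06476572 0.153524  ] [-3.14132392  0.00372595  3.14151601]
[0.55673226 0.06478    0.15381086] [-3.14129425  0.00443658  3.14152037]
[0.55671715 0.06485738 0.15376133] [-3.14133647  0.00447164  3.14156689]
```

```bash
python3 -m crank '0 0.012 0.034 0.3 0 0 0; 0 0.012 0.034 0.7 0 0 0; 0 0.012 0.034 0.92 0 0 0; 0 0.012 0.034 0.92 0 0 0; 0 0.012 0.034 0.92 0 0 0'
python3 - <<'E'
from h import *
im,i=look('wrist','w3.png')
for _ in range(3): s=read_state(); print(s['ee_pos'],s['tool_rot'],s['contact_force']); read_camera('top')
E
```

```text
time: 5.7
ee_pos: [0.5553, 0.0684, 0.061]
tool_rot: [-3.142, 0.003, -3.141]
contact_force: [0.5, 0.5, 0.1]
finger_gap: 0.0854
gripper_force: 0.0
[0.55563222 0.06845096 0.06129443] [-3.14144426  0.00380214 -3.14136315] [ 0.41832831 -0.57974392  0.02408238]
[0.55558434 0.06844705 0.06128675] [-3.14142833  0.00383419 -3.1413744 ] [ 0.32181865 -0.01917907  0.65236977]
[0.55539024 0.06843231 0.06111945] [-3.14145434  0.00351034 -3.14144809] [-0.28803758 -0.49814752  0.30919266]
```

View pics/w3.png

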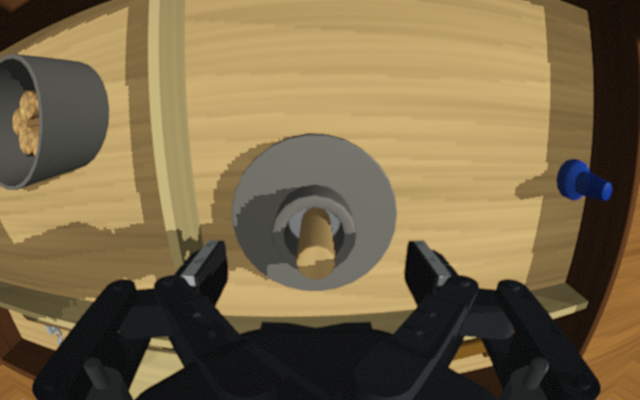

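The knob (316,255) is centred between the fingers at (205,265)/(430,265). Down 6 mm, close, lift.

```bash
python3 -m crank '0 0 0 0.06 0 0 0; 0 0 0 0.06 0 0 0; 1 0 0 0.06 0 0 0; 1 0 0 0.06 0 0 0; 1 0 0 0.06 0 0 0; 1 0 0 0.06 0 0 0; 1 0 0 0.06 0 0 0; 1 0 0 0.06 0 0 0; 1 0 0 0.06 0 0 0; 1 0 0 0.06 0 0 0' 50
```

```text
time: 7.15
ee_pos: [0.5541, 0.0683, 0.0535]
tool_rot: [-3.141, 0.0, -3.141]
contact_force: [-0.2, -2.5, 1.7]
finger_gap: 0.0165
gripper_force: 48.9
```

```bash
python3 -m crank '1 0 0 -0.05 0 0 0; 1 0 0 -0.2 0 0 0; 1 0 0 -0.4 0 0 0; 1 0 0 -0.6 0 0 0; 1 0 0 -0.8 0 0 0; 1 0 0 -0.95 0 0 0; 1 0 0 -1 0 0 0; 1 0 0 -1 0 0 0; 1 0 0 -1 0 0 0'
python3 - <<'E'
from h import *
im,i=look('wrist','w4.png'); print(i); t,_=look('top','top4.png')
for _ in range(3): s=read_state(); print(s['ee_pos'],s['tool_rot'],s['contact_force'],s['finger_gap']); read_camera('top')
E
```

```text
time: 8.28
ee_pos: [0.5531, 0.0685, 0.1523]
tool_rot: [3.142, -0.002, -3.141]
contact_force: [-0.2, 0.5, -2.9]
finger_gap: 0.0163
gripper_force: 48.8
{'vertical_fov': 65.70646984690485, 'cx': 315.8217809056137, 'cy': 195.3754273476813, 'rvec': array([-2.08099369, -2.08247678, -0.27464918]), 'tvec': array([-0.06767738, -0.54857632,  0.1600103 ])}
[0.55314458 0.06855797 0.1522429 ] [ 3.14149328e+00 -2.04518116e-03 -3.14144344e+00] [-0.5982844  -0.05671404 -3.55266786] 0.01665607564069523
[0.5532782  0.06850793 0.15239103] [ 3.14152866e+00 -1.73093654e-03 -3.14150351e+00] [-0.04943863 -0.56401132 -2.3598379 ] 0.016497937809051455
[0.55344999 0.0685044  0.15257237] [ 3.14156983e+00 -1.35213594e-03 -3.14142563e+00] [-0.24474923 -0.39934728 -2.80504351] 0.016336256119523152
```

View pics/w4.png

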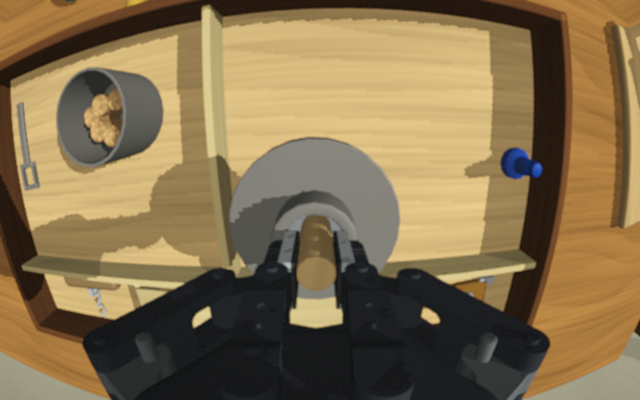

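Pair lifted, still nested (load 2.8 N ≈ 0.28 kg, skirt centred at (315,217) round the knob). Carry it over the tin smoothly.

```bash
python3 -m crank '1 0.05 -0.1 0 0 0 0; 1 0.13 -0.3 0 0 0 0; 1 0.22 -0.55 0 0 0 0; 1 0.31 -0.8 0 0 0 0; 1 0.36 -0.95 0 0 0 0; 1 0.38 -1 0 0 0 0'
python3 -m crank '1 0.05 -0.1 0 0 0 0; 1 0.13 -0.3 0 0 0 0; 1 0.22 -0.55 0 0 0 0; 1 0.31 -0.8 0 0 0 0; 1 0.37 -0.92 0 0 0 0; 1 0.39 -0.96 0 0 0 0; 1 0.39 -0.96 0 0 0 0;1 0.39 -0.96 0 0 0 0'
python3 - <<'E'
from h import *
s=read_state(); im,i=look('wrist','w5.png'); t,_=look('top','top5.png'); sc,_=look('scene','sc5.png')
print(s['ee_pos'],s['tool_rot'],i)
def crop(im,x,y,w,h,k): return cv2.resize(im[y:y+h,x:x+w],None,fx=k,fy=k,interpolation=cv2.INTER_CUBIC)
cv2.imwrite('pics/m5.png',np.hstack([crop(im,200,100,200,200,2),np.vstack([crop(t,320,195,100,100,2),crop(sc,240,120,100,100,2)])]))
for _ in range(4): s=read_state(); print(s['ee_pos'],s['tool_rot'],s['contact_force']); read_camera('top')
E
```

```text
time: 9.28
ee_pos: [0.5156, -0.0324, 0.1533]
tool_rot: [3.141, 0.0, 3.14]
contact_force: [0.3, 0.1, -2.9]
finger_gap: 0.0162
gripper_force: 48.9
time: 10.28
ee_pos: [0.4771, -0.1268, 0.1533]
tool_rot: [3.141, 0.0, -3.141]
contact_force: [0.6, -0.6, -2.4]
finger_gap: 0.0162
gripper_force: 49.0
[ 0.4771345  -0.12683309  0.153287  ] [ 3.14125532e+00  1.67511470e-04 -3.14059304e+00] {'vertical_fov': 65.70646984690485, 'cx': 315.8217809056137, 'cy': 195.3754273476813, 'rvec': array([-2.07901787, -2.08229948, -0.27722788]), 'tvec': array([ 0.12802282, -0.4753054 ,  0.17970147])}
[ 0.47705813 -0.12698068  0.15325368] [ 3.14142839e+00 -1.04550890e-05 -3.14058144e+00] [ 0.14093146 -0.32468288 -3.06484242]
[ 0.47707959 -0.12708702  0.15328322] [ 3.14155025e+00  5.81033311e-05 -3.14063402e+00] [ 0.89274937 -0.67791258 -3.08853921]
[ 0.47702472 -0.12713613  0.15324554] [ 3.14147635e+00 -8.26884508e-06 -3.14081076e+00] [ 0.03970607 -0.40768802 -2.80392699]
[ 0.47698809 -0.12722461  0.15326463] [ 3.14153996e+00 -2.77464932e-05 -3.14089838e+00] [-0.32443583  0.48512087 -2.63168115]
```

View pics/m5.png

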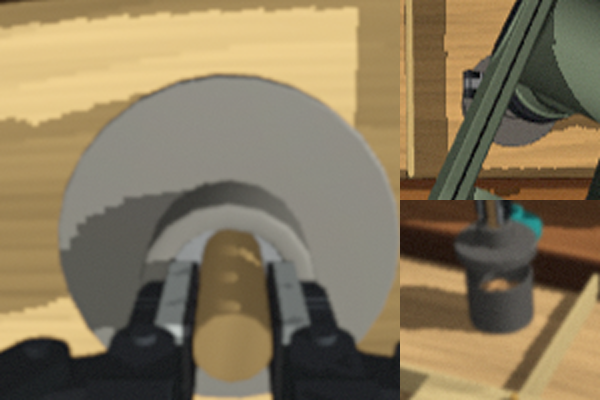

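The wrist view shows pair still nested, knob face at crop 193–272; the scene view shows the lid just above the tin (tin at crop 468–533, skirt 455–538). Check both against projections.

```bash
python3 - <<'E'
from fit import *
W5=dict(W1,rvec=np.array([-2.07901787,-2.08229948,-0.27722788]),tvec=np.array([0.12802282,-0.4753054,0.17970147]))
kb=cr([193,272,315,381],200,100,2); sk=cr([60,398,75,75],200,100,2)
print('knob',least_squares(lambda p:(ext(W5,1,[*p[:2],p[2]],.009,[0])-kb)[[0,1,3]],[.478,-.127,.18]).x)
for z in (.178,.180): print('knob z',z,least_squares(lambda p:(ext(W5,1,[*p,z],.009,[0])-kb)[[0,1,3]],[.478,-.127]).x)
for z in (.108,.110): print('skirt',least_squares(lambda p:(ext(W5,1,[*p,z],.052,[0,.015])-sk)[:3],[.478,-.127]).x)
S=camera_info('scene')
for l,c,r,dz in (('tin',[.478,-.1275,.006],.044,[0,.07]),('skirt',[.478,-.1275,.1095],.052,[0,.015])):
    e=ext(S,0,c,r,dz); print(l,e, 'in crop',(e-[240,240,120,120])*2+[400,400,200,200])
# mean flow of scene pixels
im=cv2.imread('pics/sc5.png')[120:220,240:340]
cv2.imwrite('pics/s5.png',cv2.resize(im,None,fx=6,fy=6,interpolation=cv2.INTER_CUBIC))
E
```

```text
knob [ 0.48246396 -0.12734826  0.17363059]
knob z 0.178 [ 0.47969208 -0.12735372]
knob z 0.18 [ 0.47842398 -0.12735622]
skirt [ 0.47847753 -0.12846442]
skirt [ 0.47841117 -0.12845604]
tin [270.47831585 305.5604482  146.70909304 187.55363485] in crop [460.9566317  531.1208964  253.41818608 335.10726971]
skirt [265.34988222 307.18245703 129.23022289 156.10721534] in crop [450.69976443 534.36491407 218.46044578 272.21443068]
```

View pics/s5.png

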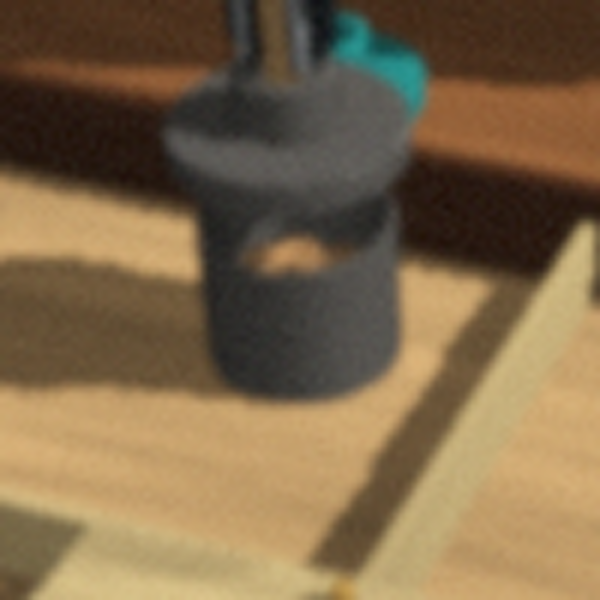

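Scene view: tin rim spans 203–402, skirt 163–410 in the 6x crop; both lie within ~2 mm of the prediction, inside the plug's tapered lead-in. Lower in stages, watching force.

```bash
python3 -m crank '1 0 0 0.05 0 0 0; 1 0 0 0.15 0 0 0; 1 0 0 0.24 0 0 0; 1 0 0 0.28 0 0 0; 1 0 0 0.3 0 0 0; 1 0 0 0.32 0 0 0; 1 0 0 0.34 0 0 0; 1 0 0 0.36 0 0 0; 1 0 0 0.36 0 0 0'
python3 -c "
from station import *
s=read_state();print(s['ee_pos'],s['contact_force'],s['moment'])"
```

```text
time: 11.75
ee_pos: [0.4768, -0.1275, 0.1172]
tool_rot: [3.142, -0.0, -3.141]
contact_force: [-0.2, -0.1, -2.1]
finger_gap: 0.0164
gripper_force: 49.0
[ 0.4767981  -0.12745286  0.11718101] [-0.22750968 -0.0637307  -2.06050999] [-0.00751929  0.0443771  -0.03964872]
```

```bash
python3 -m crank '1 0 0 0.01 0 0 0; 1 0 0 0.02 0 0 0; 1 0 0 0.03 0 0 0; 1 0 0 0.04 0 0 0; 1 0 0 0.04 0 0 0'
python3 -m crank '1 0 0 0.01 0 0 0; 1 0 0 0.015 0 0 0; 1 0 0 0.015 0 0 0'
```

```text
time: 12.38
ee_pos: [0.4768, -0.1275, 0.1131]
tool_rot: [3.141, -0.0, -3.141]
contact_force: [0.1, 0.2, -2.7]
finger_gap: 0.0168
gripper_force: 49.0
time: 12.75
ee_pos: [0.4769, -0.1275, 0.1117]
tool_rot: [3.142, -0.0, -3.141]
contact_force: [-0.0, 0.2, -1.5]
finger_gap: 0.0164
gripper_force: 49.0
```

Force starts to unload; 1–2 mm more.

```bash
python3 -m crank '1 0 0 0.008 0 0 0; 1 0 0 0.008 0 0 0'
python3 -m crank '1 0 0 0.008 0 0 0; 1 0 0 0.008 0 0 0;1 0 0 0.008 0 0 0'
```

```text
time: 13.0
ee_pos: [0.477, -0.1276, 0.1114]
tool_rot: [-3.141, 0.0, -3.141]
contact_force: [-0.1, 0.2, 1.1]
finger_gap: 0.0166
gripper_force: 49.6
time: 13.38
ee_pos: [0.4771, -0.1276, 0.1114]
tool_rot: [-3.141, 0.0, -3.141]
contact_force: [-3.1, 1.0, 6.8]
finger_gap: 0.0164
gripper_force: 50.1
```

Seated (z stops at 0.1114, +7 N). Relax and open.

```bash
python3 -m crank '1 0 0 -0.008 0 0 0; 0 0 0 -0.01 0 0 0; 0 0 0 -0.01 0 0 0; 0 0 0 -0.01 0 0 0; 0 0 0 -0.01 0 0 0; 0 0 0 -0.01 0 0 0; 0 0 0 -0.01 0 0 0; 0 0 0 -0.01 0 0 0'
python3 - <<'E'
from h import *
im,i=look('wrist','w6.png'); sc,_=look('scene','sc6.png'); s=read_state(); print(s['ee_pos'],s['contact_force'],i)
def crop(im,x,y,w,h,k): return cv2.resize(im[y:y+h,x:x+w],None,fx=k,fy=k,interpolation=cv2.INTER_CUBIC)
cv2.imwrite('pics/m6.png',np.hstack([crop(im,200,100,200,200,2),crop(sc,240,120,100,100,4)]))
E
```

```text
time: 14.38
ee_pos: [0.4769, -0.1275, 0.1112]
tool_rot: [-3.142, 0.0, -3.141]
contact_force: [1.0, 0.2, -0.3]
finger_gap: 0.0851
gripper_force: 0.0
[ 0.47689218 -0.127509    0.11119515] [0.68256311 0.47536549 0.69273604] {'vertical_fov': 65.70646984690485, 'cx': 315.8217809056137, 'cy': 195.3754273476813, 'rvec': array([-2.07974915, -2.08130103, -0.27658044]), 'tvec': array([ 0.12833912, -0.46419734,  0.13911097])}
```

View pics/m6.png

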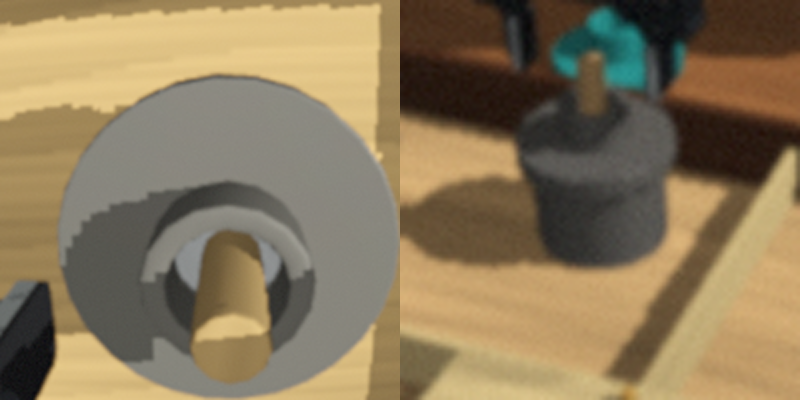

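Seated flat on the tin, fingers clear; the collar lies ~0.8 mm toward −y and ~1.5 mm toward +x of the TCP. Descend around the collar, check contact, then close.

```bash
python3 -m crank '0 -0.015 -0.008 0.1 0 0 0; 0 -0.015 -0.008 0.2 0 0 0; 0 -0.015 -0.008 0.285 0 0 0; 0 -0.015 -0.008 0.285 0 0 0; 0 -0.015 -0.008 0.285 0 0 0; 0 -0.015 -0.008 0.285 0 0 0'
python3 -m crank '1 0 0 0 0 0 0; 1 0 0 0 0 0 0; 1 0 0 0 0 0 0; 1 0 0 0 0 0 0; 1 0 0 0 0 0 0; 1 0 0 0 0 0 0; 1 0 0 0 0 0 0' 60
```

```text
time: 15.22
ee_pos: [0.4788, -0.1285, 0.0831]
tool_rot: [-3.141, 0.001, -3.141]
contact_force: [0.5, -0.2, 0.3]
finger_gap: 0.0857
gripper_force: 0.0
time: 16.1
ee_pos: [0.4789, -0.1286, 0.0833]
tool_rot: [-3.141, 0.001, -3.141]
contact_force: [-0.8, -0.2, 5.1]
finger_gap: 0.0438
gripper_force: 61.6
```

Collar gripped. Lift straight up 95 mm.

```bash
python3 -m crank '1 0 0 -0.03 0 0 0; 1 0 0 -0.1 0 0 0; 1 0 0 -0.2 0 0 0; 1 0 0 -0.32 0 0 0; 1 0 0 -0.46 0 0 0; 1 0 0 -0.6 0 0 0; 1 0 0 -0.75 0 0 0; 1 0 0 -0.88 0 0 0; 1 0 0 -0.95 0 0 0; 1 0 0 -0.97 0 0 0; 1 0 0 -0.97 0 0 0; 1 0 0 -0.97 0 0 0; 1 0 0 -0.97 0 0 0'
python3 - <<'E'
from h import *
im,i=look('wrist','w7.png'); sc,_=look('scene','sc7.png'); s=read_state(); print(s['ee_pos'],s['contact_force'],s['finger_gap'])
def crop(im,x,y,w,h,k): return cv2.resize(im[y:y+h,x:x+w],None,fx=k,fy=k,interpolation=cv2.INTER_CUBIC)
cv2.imwrite('pics/m7.png',np.hstack([crop(im,200,100,200,200,2),crop(sc,240,80,100,133,4)[:400]]))
E
```

```text
time: 17.73
ee_pos: [0.4781, -0.1282, 0.1792]
tool_rot: [3.141, -0.001, -3.141]
contact_force: [0.4, -0.7, -0.4]
finger_gap: 0.0439
gripper_force: 61.1
[ 0.47822647 -0.12822981  0.17936375] [ 0.4601491   0.5129585  -0.66923482] 0.043841459729573165
```

View pics/m7.png

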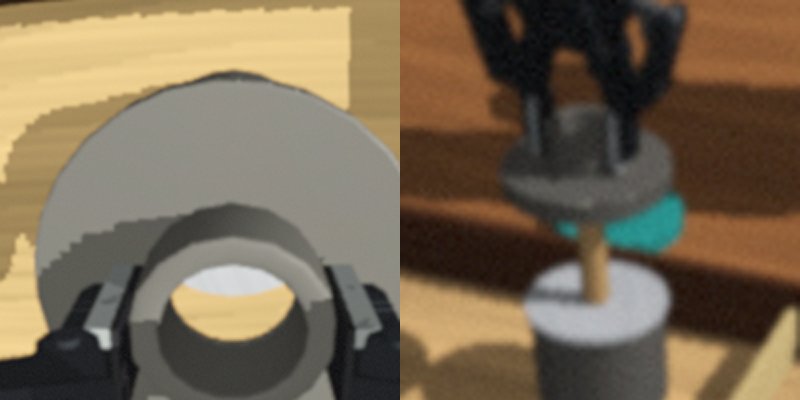

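The outer lid hangs level in the fingers, and the inner lid with its knob sits flat on the tin (scene crop, flange at about (597,300)). Its edge is at ≈0.164 m, against ≈0.139 m for the knob top. Hand in.

```bash
python3 -c "
from station import *
print(job_done())"
```

```text
the job is handed in; nothing more can be done
None
```

The job is handed in (no verdict came back): the pair was set on the tin and released, and the arm holds the outer lid level, its lower edge about 25 mm above the knob by my estimate; the last picture shows the inner lid still seated on the tin.

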